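# Square up the lino block with the quick clamp

### The job

The lino printing block on the registration board has been left standing off the wooden stop. Pump the clamp's long black trigger, with full strokes, until the jaw has pushed the block square and tight against the stop; then press the clamp's short release lever right down so that the jaw slides all the way back home, and leave the block where it is against the stop. Let the clamp move the block: do not touch the block yourself.

Things in the scene. Friction and masses are not known exactly. Their poses are not given: they have to be found in the camera images.
- board: Fixed plywood board, 320 x 500 x 15 mm, origin at the centre of its underside. The clamp lies along its y axis at x = 0, jaw moving to +y. From -y to +y: trigger pad, pivot post (y = -0.12, 111 mm high from the table), release tab, 70 mm wide jaw plate (face at y = 0.068 when home), block, wooden stop (face at y = 0.200). Smaller block, tin and roller lie 50 mm or more off the axis: leave them.
- block: Loose printing block between jaw and stop: wood with a grey lino face, 100 (x) x 80 (y) x 22 mm high, 0.1 to 0.25 kg, origin at the centre of its underside, resting on the board. Starts turned up to 12 degrees, 20 to 35 mm short of the stop. Flush on the stop its origin is at y = 0.160 in the board's frame. The jaw plate squares it as it pushes.
- jaw (a joint): Jaw travel towards the stop, m: 0 home, about 0.052 with the block tight on the stop; starts at 0 to 0.006. A brake holds it where it is pumped to (it may creep back 0.2 mm/s); a spring pulls it home on release. A full trigger stroke advances it 8 to 20 mm, so 3 to 6 strokes. Extra strokes do no harm: the trigger then yields on a spring at about 15 N.
- trigger_pad (a point): Centre of the top of the 40 x 36 mm pad at the end of the long black trigger, hinged on the post 80 mm to the board's +y of it. At rest 0.128 above the table, sloping 16 degrees (higher away from the post). Press straight down with closed fingers: full stroke 44 mm to a hard stop, 40 mm is enough, 3 to 15 N. It springs up by itself; let it come fully up between strokes.
- release_pad (a point): Centre of the top of the release lever's bare steel tab, 30 (x) x 26 (y) mm, between the post and the jaw. At rest 0.070 above the table. Press straight down 6 to 11 mm (hard stop at 12 mm, 3 to 6 N) with the trigger up: the brake lifts and the jaw springs home in about half a second. The tab springs up when let go.
Mind the look-alikes: they are no part of the job. What is shaped like the block but orange or yellow is not meant.

How it is judged:
By the outcome, as a careful person would: the job done as asked, in the order asked, and still so for the second after the job is handed in, with the robot touching nothing.
It also fails if it takes over 45 s, if anything falls off the work surface, if the arm or the gripper's body presses on something with over 40 N, if the wrist force passes 120 N, or if a joint passes its speed limit or range.

### The arm

A 6-joint arm with a two-finger parallel gripper is mounted at the origin on the work surface. World frame = base frame: x ahead of the robot, y to its left, z up, the work surface at z = 0. Lengths are in m, angles in rad, forces in N, time in s.
With the tool pointing down it reaches from about 0.35 to 0.725 m from the base axis. Payload 4.3 kg.
Tool frame: the origin (TCP) lies at the very end of the fingers, on their centre line; the grasp point (between the pads) lies 19 mm behind it (robot.tcp_to_grasp is the distance from the TCP to the grasp point, in m); z points along the fingers, y is the line along which they close (so a half turn about z gives the same grasp; the last joint's range is limited). The gripper opens to 85 mm and grips with 20 to 120 N. Pads are 22 mm wide; open, the fingers measure 114 mm over their backs; the gripper's body (76 mm by 85 mm) begins 54 mm behind the grasp point. The pads swing forward as they close: fully open they stand 13 mm farther back than shut.
Start: joints at [-1.437, 0.377, 0.081, 1.274, 0, 1.46], TCP at [0.139, -0.558, 0.231] pointing down, gripper open.
Joint ranges: [-2.72, 2.72], [-0.84, 1.66], [-1.02, 1.22], [-1.77, 2.12], [-1.37, 1.28], [-3.14, 3.14]. Speed limits (rad/s): [2.57, 2.57, 3.14, 3.14, 3.14, 3.14].

### API

Orientations are given as [roll, pitch, yaw] about the fixed x, y, z axes, in that order (R = Rz(yaw) Ry(pitch) Rx(roll)).
In Python, from bench import status, eyes, robot gives the robot as it stands.
- The arm moves only by the tool servo_tool, never from a script. Its arguments are lists of equal length, an entry for each row: "twist": the turn, a rotation vector about the tool's x, y, z in rad, a list of three; "slide": the shift along the tool's x, y, z in cm, a list of three; "grip": the opening in per cent of the stroke, from 0 (shut) to 100 (fully open). A call has 1 to 12 rows; each row is the pose to reach, as a shift and turn from the pose commanded when the call began, along the tool's axes at that moment; what a row does not reach only later rows make up. A row lasts 1/10 s, in which the tool goes at most 50 mm and 8.59 degrees, less where a joint would pass 70% of its speed; a pose out of reach is approached as far as the arm can. A call with a gripper value outside its range is refused whole. The fingers move at their own pace and stop on an object; "squeeze" is the grip in N (left out, the last holds). Time passes only in rows, so rows that repeat a pose let the fingers close. It gives the time, the measured TCP pose, the force, the opening and the grip force at its end, in the units of the state.
- status.sense(): the state, without advancing time (a new reading comes with each control period).
- eyes.capture(name): name is "side" or "top" or "wrist"; returns (picture, depth): 400x640x3 uint8, red, green, blue; 400x640 float32, m along the optical axis (not along the pixel's ray), 0 where there is no reading.
- eyes.camera_model(name): a dict with "vertical_fov" (degrees; the focal length in pixels is half the picture's height over the tangent of half this angle, whatever the lens; pixels are square), "cx", "cy" (the principal point, pixels), "cam_to_world" (4x4, takes a point from camera to world coordinates). Camera axes: x right, y up, looking along -z (the intrinsics and any distortion apply to the point x, -y, -z); pixel columns grow to the right and rows downward; lengths in m; the calibration is good to about 2 mm. A picture is of the moment at which its call begins: read the wrist's pose just before it. camera_model takes no time and is no camera call; for the wrist camera it gives the pose at the moment of the call.
- robot.job_done(): hands the job in; it is judged then, once.
The state is a dict: "t": time; "joint_positions": joint angles; "qd": joint speeds; "tau": joint torques, N m; "tool_pos": TCP position; "ee_rot": TCP orientation; "contact_force": force on the tool from outside, world axes, zero at the start; "moment": the same for the moment, N m; "gripper_width": finger opening in m; "finger_force": force on a finger pad.
Only numpy, scipy, OpenCV 4.12 (cv2) and the standard library are available. Lean on these libraries where they do the work, as an engineer would, in place of code of your own. Each camera call takes 0.05 s, during which the arm holds its last target. There are 200 camera calls.

## Working session

There is one attempt and no reset: what is moved stays moved. The work goes in short steps, Python scripts to look and compute and a tool call to move; the robot and the scene stay as the last step left them, time stands still between calls to the robot, and variables do not carry over. Pictures are saved under pics/ and viewed, at most 10 in all, crops included, and the job is handed in when it is done.

Besides the shell and the picture viewer there is one more tool, called after ">>>" as a command line: name --argument value ..., lists and objects as JSON in quotes. servo_tool: Moves the arm, as the interface text tells. Its arguments: {"type":"object","properties":{"twist":{"type":"array","items":{"type":"array","items":{"type":"number"}}},"slide":{"type":"array","items":{"type":"array","items":{"type":"number"}}},"grip":{"type":"array","items":{"type":"number"}},"squeeze":{"type":"number"}},"required":["twist","slide","grip"]}

```bash
mkdir -p pics; ls
cat > h.py <<'E'
import numpy as np, cv2
from bench import status, eyes, robot
def K(m,h=400):
    return h/2/np.tan(np.radians(m["vertical_fov"])/2)
def pts(m,uv,d=None,z=None):
    uv=np.atleast_2d(uv).astype(float); f=K(m)
    r=np.c_[(uv[:,0]-m["cx"])/f,-(uv[:,1]-m["cy"])/f,-np.ones(len(uv))]
    T=np.array(m["cam_to_world"])
    if d is not None: return (r*np.asarray(d).reshape(-1,1))@T[:3,:3].T+T[:3,3]
    w=r@T[:3,:3].T; s=(z-T[2,3])/w[:,2]
    return T[:3,3]+w*s[:,None]
def snap(name,tag):
    m=eyes.camera_model(name); p,d=eyes.capture(name)
    cv2.imwrite(f"pics/{tag}.png",p[:,:,::-1]); np.savez(f"pics/{tag}.npz",p=p,d=d,m=np.array(m,dtype=object))
    return p,d,m
def load(tag):
    a=np.load(f"pics/{tag}.npz",allow_pickle=True); return a["p"],a["d"],a["m"].item()
E
python3 - <<'E'
from h import *
s=status.sense(); print({k:np.round(v,3) for k,v in s.items()})
for n in ["top","side"]:
    p,d,m=snap(n,n+"0"); print(m,(d>0).mean())
E
```

```text
pics
{'t': np.float64(0.0), 'joint_positions': array([-1.437,  0.378,  0.08 ,  1.274, -0.   ,  1.46 ]), 'qd': array([-0.001,  0.002,  0.   , -0.   ,  0.001,  0.   ]), 'tau': array([ 1.0000e-03, -4.6361e+01,  2.6987e+01,  2.1000e-02,  0.0000e+00,
        0.0000e+00]), 'tool_pos': array([ 0.139, -0.557,  0.23 ]), 'ee_rot': array([-3.14 , -0.   ,  0.244]), 'contact_force': array([-1.175,  0.169,  0.278]), 'moment': array([ 0.007,  0.013, -0.014]), 'finger_force': np.float64(0.0), 'gripper_width': np.float64(0.085)}
{'vertical_fov': 47.28005493688029, 'cx': 326.74073571043897, 'cy': 206.24367487294194, 'cam_to_world': array([[ 0.02667012,  0.99767356, -0.062739  ,  0.46512428],
       [-0.99880614,  0.02916476,  0.03918814,  0.07343795],
       [ 0.04092674,  0.06161895,  0.9972603 ,  1.03192328],
       [ 0.        ,  0.        ,  0.        ,  1.        ]])} 0.995890625
{'vertical_fov': 46.361677379453944, 'cx': 317.3119816643329, 'cy': 201.31359831194973, 'cam_to_world': array([[-0.82919491,  0.34649717, -0.43860632, -0.04156324],
       [-0.55882744, -0.53095363,  0.63702444,  0.86260611],
       [-0.01215245,  0.77332267,  0.63389618,  0.90881576],
       [ 0.        ,  0.        ,  0.        ,  1.        ]])} 0.995984375
```

View pics/top0.png

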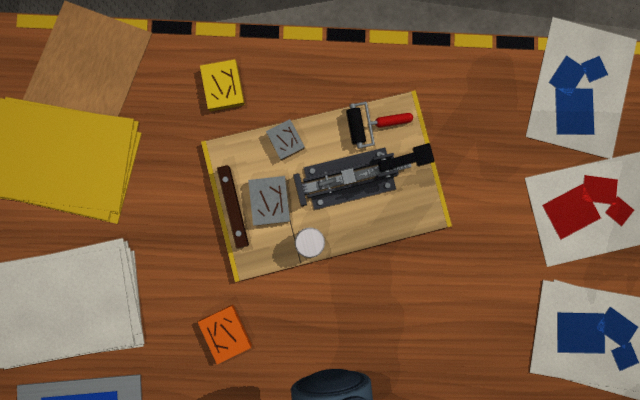

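View pics/side0.png

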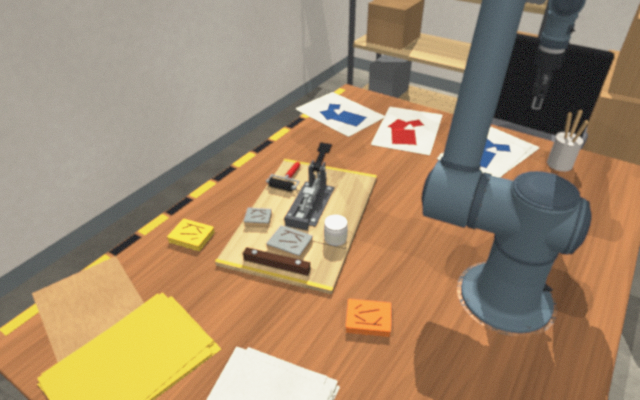

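The top view shows the board with corners near (203,143), (415,92), (451,226) and (236,281). The trigger pad is at about (423,155), the steel tab near (348,176), the block near (268,200) and the stop near (232,205). The side view agrees, with the pad at about (324,148).

```bash
cat > m.py <<'E'
from h import *
p,d,m=load("top0")
hsv=cv2.cvtColor(p,cv2.COLOR_RGB2HSV)
P=pts(m,np.stack(np.meshgrid(np.arange(640),np.arange(400)),-1).reshape(-1,2),d.reshape(-1)).reshape(400,640,3)
box=np.zeros((400,640),bool); box[80:295,190:465]=1
# yellow end strips + plywood: height about 15 mm
b=(box&(P[...,2]>0.008)&(P[...,0]>.2)).astype(np.uint8)
n,l,st,c=cv2.connectedComponentsWithStats(cv2.morphologyEx(b,cv2.MORPH_OPEN,np.ones((3,3))))
i=1+np.argmax(st[1:,4]); cs,_=cv2.findContours((l==i).astype(np.uint8),0,2)
print("area",st[i])
cor=np.array([[203,143],[415,92],[451,226],[236,281]])
W=pts(m,cor,z=.015); print(np.round(W,3)); print([round(np.linalg.norm(W[k]-W[k-1]),3) for k in range(4)])
y=(W[0]+W[3]-W[1]-W[2]); y/=np.linalg.norm(y); yaw=np.arctan2(-y[0],y[1]); C=W.mean(0)
print("centre",C,"yaw",np.degrees(yaw))
R=np.array([[np.cos(yaw),-np.sin(yaw)],[np.sin(yaw),np.cos(yaw)]])
for nm,q in dict(pad=[0,-.2],rel=[0,-.05],post=[0,-.12],block=[0,.13]).items(): print(nm,np.round(C[:2]+R@q,4))
for u,v in [(423,155),(348,176),(268,200),(232,205),(300,115),(170,300)]: print((u,v),np.round(np.median(P[v-1:v+2,u-1:u+2].reshape(-1,3),0),4))
g=np.hypot(*(hsv[...,1:2].astype(float).T)).T if 0 else None
dark=box&(p.max(-1)<45)&(P[...,2]>.105)
print("dark high",dark.sum(),np.round(np.median(P[dark],0),4),np.round(P[dark].min(0),3),np.round(P[dark].max(0),3))
cv2.imwrite("pics/crop.png",cv2.resize(p[85:290,190:460,::-1],(790,600),interpolation=cv2.INTER_CUBIC))
s=load("side0")[0]; cv2.imwrite("pics/crops.png",cv2.resize(s[130:290,205:400,::-1],(730,600),interpolation=cv2.INTER_CUBIC))
E
python3 m.py
```

```text
area [  201    91   250   191 31663]
[[ 0.662  0.313  0.015]
 [ 0.796 -0.161  0.015]
 [ 0.493 -0.248  0.015]
 [ 0.359  0.228  0.015]]
[np.float64(0.314), np.float64(0.493), np.float64(0.316), np.float64(0.494)]
centre [0.57761083 0.03300901 0.015     ] yaw 15.7577598824156
pad [ 0.6319 -0.1595]
rel [ 0.5912 -0.0151]
post [ 0.6102 -0.0825]
block [0.5423 0.1581]
(423, 155) [ 0.6313 -0.1536  0.1272]
(348, 176) [ 0.5913 -0.0078  0.0708]
(268, 200) [0.5376 0.1625 0.0363]
(232, 205) [0.5239 0.2382 0.0442]
(300, 115) [ 7.373e-01  9.970e-02 -2.000e-04]
(170, 300) [0.3129 0.373  0.0007]
dark high 742 [ 0.6231 -0.1287  0.1209] [ 0.465 -0.174  0.105] [0.653 0.073 1.032]
```

View pics/crop.png

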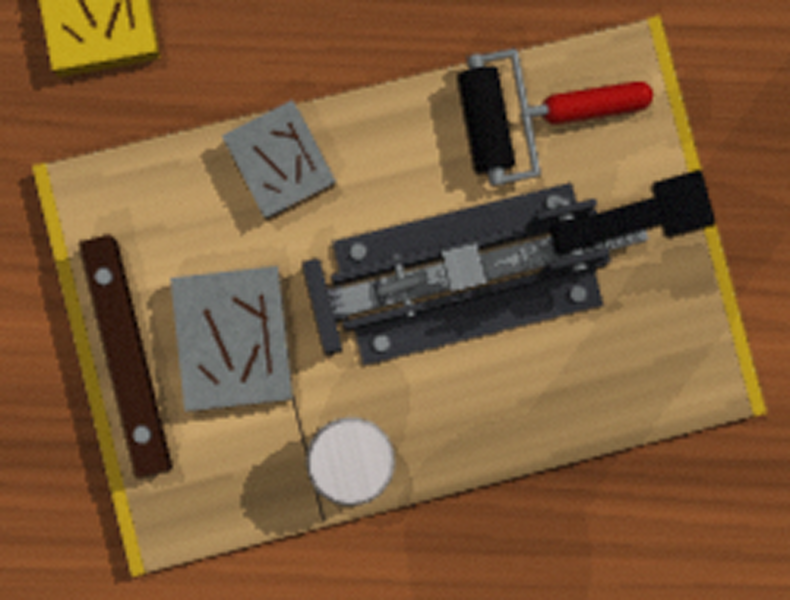

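View pics/crops.png

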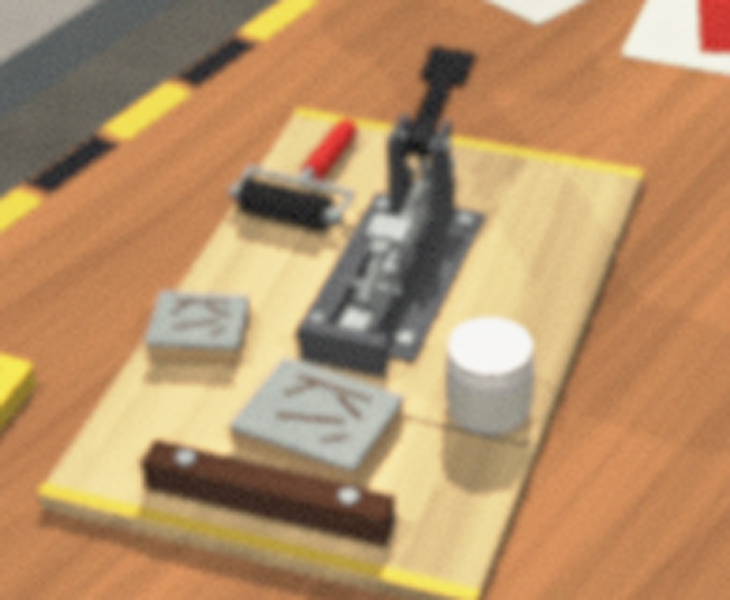

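The crops put the pad at top pixel (424,154) and side pixel (324,148). The tab is at top (348,176) and side (309,191). I'll cross-check these by triangulating and start the approach.

Run:
```python
from h import *
a=load("top0")[2]; b=load("side0")[2]
def ray(m,uv):
    o=np.array(m["cam_to_world"])[:3,3]; q=pts(m,uv,z=0.)[0]; return o,(q-o)/np.linalg.norm(q-o)
for n,u,v in [("pad",(423.8,154.4),(324.4,148.1)),("tab",(348.2,176.2),(309.2,190.8))]:
    o1,d1=ray(a,u);o2,d2=ray(b,v)
    s=np.linalg.lstsq(np.c_[d1,-d2],o2-o1,rcond=None)[0]
    print(n,np.round((o1+s[0]*d1+o2+s[1]*d2)/2,4),"gap",np.linalg.norm(o1+s[0]*d1-o2-s[1]*d2).round(4), "top at z", pts(a,u,z={"pad":.128,"tab":.07}[n]).round(4))
```

```text
pad [ 0.6329 -0.1579  0.1191] gap 0.0026 top at z [[ 0.6324 -0.155   0.128 ]]
tab [ 0.5896 -0.0096  0.0671] gap 0.004 top at z [[ 0.5909 -0.0082  0.07  ]]
```

>>> servo_tool --twist '[[0, 0, -1.6], [0, 0, -1.6], [0, 0, -1.6], [0, 0, -1.6], [0, 0, -1.6], [0, 0, -1.6], [0, 0, -1.6], [0, 0, -1.6], [0, 0, -1.6], [0, 0, -1.6], [0, 0, -1.6], [0, 0, -1.6]]' --slide '[[57.4, -26.9, 2], [57.4, -26.9, 2], [57.4, -26.9, 2], [57.4, -26.9, 2], [57.4, -26.9, 2], [57.4, -26.9, 2], [57.4, -26.9, 2], [57.4, -26.9, 2], [57.4, -26.9, 2], [57.4, -26.9, 2], [57.4, -26.9, 2], [57.4, -26.9, 2]]' --grip '[0, 0, 0, 0, 0, 0, 0, 0, 0, 0, 0, 0]'

```text
t: 1.3
tool_pos: [0.6054, -0.1783, 0.2118]
ee_rot: [-3.141, -0.0, 1.846]
contact_force: [1.6, -1.3, 0.7]
gripper_width: -0.0003
finger_force: 0.0
```

>>> servo_tool --twist '[[0, 0, 0], [0, 0, 0], [0, 0, 0]]' --slide '[[1.4, 3.2, 1], [1.4, 3.2, 3], [1.4, 3.2, 4]]' --grip '[0, 0, 0]'

```text
t: 1.6
tool_pos: [0.6311, -0.1564, 0.1698]
ee_rot: [-3.139, -0.002, 1.846]
contact_force: [-0.3, -0.5, -0.9]
gripper_width: -0.0003
finger_force: 0.0
```

Run:
```python
from h import *
s=status.sense(); print(s["t"],s["tool_pos"],s["ee_rot"],s["contact_force"])
p,d,m=snap("wrist","w1")
def proj(q):
    T=np.linalg.inv(np.array(m["cam_to_world"])); c=T[:3,:3]@q+T[:3,3]; f=K(m); return m["cx"]+f*c[0]/-c[2], m["cy"]-f*c[1]/-c[2]
print("pad",proj([.632,-.156,.127]),"tab",proj([.5905,-.0085,.07]))
```

```text
1.6 [ 0.63106052 -0.15641759  0.16977566] [-3.13872571e+00 -1.71111205e-03  1.84590213e+00] [-0.29056373 -0.50218357 -0.92796074]
pad (np.float64(325.8018708621013), np.float64(225.20412704435194)) tab (np.float64(325.6143810457822), np.float64(-32.04825962442945))
```

View pics/w1.png

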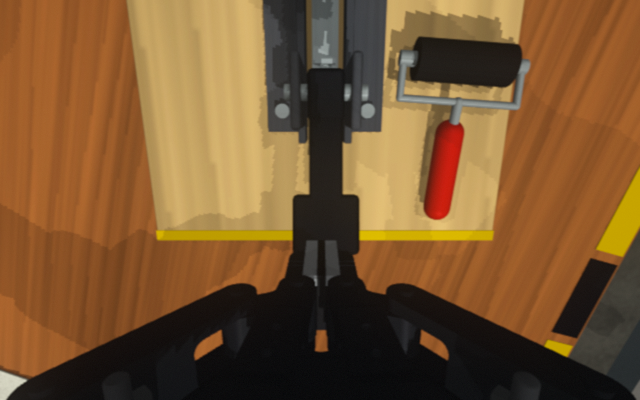

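The wrist view shows the pad at columns 293–359, centred on (326,225), exactly where the estimate predicted. The first stroke comes next.

>>> servo_tool --twist '[[0, 0, 0], [0, 0, 0], [0, 0, 0], [0, 0, 0], [0, 0, 0], [0, 0, 0], [0, 0, 0]]' --slide '[[0.1, 0, 2.5], [0.1, 0, 4], [0.1, 0, 5], [0.1, 0, 6], [0.1, 0, 7], [0.1, 0, 8], [0.1, 0, 8]]' --grip '[0, 0, 0, 0, 0, 0, 0]'

```text
t: 2.35
tool_pos: [0.631, -0.1573, 0.0916]
ee_rot: [-3.141, 0.0, 1.843]
contact_force: [-0.4, -2.6, 2.9]
gripper_width: -0.0001
finger_force: 1.7
```

>>> servo_tool --twist '[[0, 0, 0], [0, 0, 0]]' --slide '[[0, 0, 0.5], [0, 0, 0.5]]' --grip '[0, 0]'

```text
t: 2.55
tool_pos: [0.6312, -0.1568, 0.0875]
ee_rot: [3.141, -0.0, 1.844]
contact_force: [-0.1, -0.4, 4.2]
gripper_width: 0.0001
finger_force: 1.8
```

>>> servo_tool --twist '[[0, 0, 0], [0, 0, 0], [0, 0, 0], [0, 0, 0]]' --slide '[[0, 0, -2], [0, 0, -4], [0, 0, -5.5], [0, 0, -5.5]]' --grip '[0, 0, 0, 0]'

```text
t: 2.95
tool_pos: [0.6329, -0.1569, 0.1449]
ee_rot: [3.137, 0.002, 1.844]
contact_force: [0.8, -0.4, -0.7]
gripper_width: 0.0003
finger_force: 0.0
```

```bash
cat > j.py <<'E'
import sys
from h import *
print(status.sense()["t"],status.sense()["tool_pos"])
p,d,m=snap("top",sys.argv[1])
P=pts(m,np.stack(np.meshgrid(np.arange(640),np.arange(400)),-1).reshape(-1,2),d.reshape(-1))
p0,d0,_=load("top0")
yaw=np.radians(15.76); C=np.array([.5776,.033]); R=np.array([[np.cos(yaw),-np.sin(yaw)],[np.sin(yaw),np.cos(yaw)]])
B=(P[:,:2]-C)@R; z=P[:,2]
# block: lino-grey pixels at top height between jaw and stop
hsv=cv2.cvtColor(p,cv2.COLOR_RGB2HSV).reshape(-1,3)
k=(np.abs(z-.037)<.005)&(hsv[:,1]<70)&(hsv[:,2]>90)&(np.abs(B[:,0])<.07)&(B[:,1]>.07)&(B[:,1]<.21)
n,l,st,_=cv2.connectedComponentsWithStats(k.reshape(400,640).astype(np.uint8))
i=1+np.argmax(st[1:,4]); sel=(l==i).ravel()
(c,sz,a)=cv2.minAreaRect(B[sel].astype(np.float32)*1000); print("block mm",c,sz,a)
# stop (dark brown, high) and jaw plate extents along axis
s=(z>.041)&(np.abs(B[:,0])<.03)&(B[:,1]>.17)&(B[:,1]<.24); print("stop y",np.percentile(B[s,1],[2,98])*1000)
dk=(p.reshape(-1,3).max(1)<75)&(z>.03)&(np.abs(B[:,0])>.015)&(np.abs(B[:,0])<.03)&(B[:,1]>.03)&(B[:,1]<.15)
print("jaw y",np.percentile(B[dk,1],[2,98])*1000,dk.sum())
tp=(z>.08)&(z<.14)&(np.abs(B[:,0])<.02)&(np.abs(B[:,1]+.2)<.02); print("pad z",np.median(z[tp]) if tp.any() else None)
E
python3 j.py t1
```

```text
2.95 [ 0.63287214 -0.15693949  0.14492206]
block mm (-3.9194679260253906, 134.4654541015625) (79.76102447509766, 99.69425964355469) 82.30669403076172
stop y [201.66608454 225.97968296]
jaw y [ 31.6861086  129.70823392] 146
pad z 0.12648952017331572
```

>>> servo_tool --twist '[[0, 0, 0], [0, 0, 0], [0, 0, 0], [0, 0, 0], [0, 0, 0], [0, 0, 0], [0, 0, 0], [0, 0, 0], [0, 0, 0], [0, 0, 0]]' --slide '[[0, 0, 1.5], [0, 0, 3], [0, 0, 4.4], [0, 0, 5.5], [0, 0, 5.7], [0, 0, 5.7], [0, 0, 3], [0, 0, 0], [0, 0, 0], [0, 0, 0]]' --grip '[0, 0, 0, 0, 0, 0, 0, 0, 0, 0]'

```text
t: 4.0
tool_pos: [0.6312, -0.1568, 0.142]
ee_rot: [3.141, -0.0, 1.844]
contact_force: [-0.5, 0.8, -0.6]
gripper_width: -0.0002
finger_force: 0.0
```

>>> servo_tool --twist '[[0, 0, 0], [0, 0, 0], [0, 0, 0], [0, 0, 0], [0, 0, 0], [0, 0, 0]]' --slide '[[0, 0, 1.5], [0, 0, 3], [0, 0, 4.4], [0, 0, 5.5], [0, 0, 5.7], [0, 0, 5.7]]' --grip '[0, 0, 0, 0, 0, 0]'

```text
t: 4.6
tool_pos: [0.6309, -0.1564, 0.0858]
ee_rot: [3.141, -0.001, 1.844]
contact_force: [-1.8, 0.3, 12.3]
gripper_width: 0.0
finger_force: 5.6
```

>>> servo_tool --twist '[[0, 0, 0], [0, 0, 0], [0, 0, 0], [0, 0, 0]]' --slide '[[0, 0, -2.7], [0, 0, -5.7], [0, 0, -5.7], [0, 0, -5.7]]' --grip '[0, 0, 0, 0]'

```text
t: 5.0
tool_pos: [0.6307, -0.1567, 0.1412]
ee_rot: [-3.141, -0.001, 1.844]
contact_force: [-0.8, 0.4, -1.3]
gripper_width: -0.0002
finger_force: 0.0
```

```bash
python3 j.py t3
```

```text
5.0 [ 0.63067618 -0.15670422  0.14115322]
block mm (-7.719215393066406, 147.17459106445312) (79.39192962646484, 100.12432098388672) 89.57422637939453
stop y [201.65128616 225.61699566]
jaw y [ 31.75310399 131.70335948] 153
pad z 0.12567374155591715
```

>>> servo_tool --twist '[[0, 0, 0], [0, 0, 0], [0, 0, 0], [0, 0, 0], [0, 0, 0], [0, 0, 0], [0, 0, 0], [0, 0, 0], [0, 0, 0], [0, 0, 0]]' --slide '[[0, 0, 1.5], [0, 0, 3], [0, 0, 4.4], [0, 0, 5.5], [0, 0, 5.7], [0, 0, 5.7], [0, 0, 3], [0, 0, 0], [0, 0, 0], [0, 0, 0]]' --grip '[0, 0, 0, 0, 0, 0, 0, 0, 0, 0]'

```text
t: 6.05
tool_pos: [0.6306, -0.1567, 0.141]
ee_rot: [-3.14, -0.001, 1.844]
contact_force: [0.1, -0.1, -0.8]
gripper_width: 0.0
finger_force: 0.0
```

>>> servo_tool --twist '[[0, 0, 0], [0, 0, 0], [0, 0, 0], [0, 0, 0], [0, 0, 0], [0, 0, 0]]' --slide '[[0, 0, 1.5], [0, 0, 3], [0, 0, 4.4], [0, 0, 5.5], [0, 0, 5.7], [0, 0, 5.7]]' --grip '[0, 0, 0, 0, 0, 0]'

```text
t: 6.65
tool_pos: [0.6309, -0.1566, 0.0856]
ee_rot: [3.141, -0.0, 1.844]
contact_force: [-2.2, 1.6, 13.4]
gripper_width: -0.0002
finger_force: 6.1
```

>>> servo_tool --twist '[[0, 0, 0], [0, 0, 0], [0, 0, 0], [0, 0, 0]]' --slide '[[0, 0, -2.7], [0, 0, -5.7], [0, 0, -5.7], [0, 0, -5.7]]' --grip '[0, 0, 0, 0]'

```text
t: 7.05
tool_pos: [0.6304, -0.1567, 0.1407]
ee_rot: [-3.14, -0.001, 1.844]
contact_force: [-0.0, -0.1, -0.7]
gripper_width: -0.0003
finger_force: 0.0
```

```bash
python3 j.py t5
```

```text
7.05 [ 0.63039949 -0.15666922  0.14065874]
block mm (-7.825641632080078, 161.86395263671875) (78.57857513427734, 99.7988510131836) 89.84918212890625
stop y [200.67228908 225.8440345 ]
jaw y [ 31.85522209 146.15441221] 161
pad z 0.12604149772253936
```

>>> servo_tool --twist '[[0, 0, 0], [0, 0, 0], [0, 0, 0], [0, 0, 0], [0, 0, 0], [0, 0, 0], [0, 0, 0], [0, 0, 0], [0, 0, 0], [0, 0, 0]]' --slide '[[0, 0, 1.5], [0, 0, 3], [0, 0, 4.4], [0, 0, 5.5], [0, 0, 5.7], [0, 0, 5.7], [0, 0, 3], [0, 0, 0], [0, 0, 0], [0, 0, 0]]' --grip '[0, 0, 0, 0, 0, 0, 0, 0, 0, 0]'

```text
t: 8.1
tool_pos: [0.6305, -0.1568, 0.1409]
ee_rot: [-3.14, -0.001, 1.844]
contact_force: [0.4, 0.4, -1.0]
gripper_width: 0.0001
finger_force: 0.0
```

>>> servo_tool --twist '[[0, 0, 0], [0, 0, 0], [0, 0, 0], [0, 0, 0], [0, 0, 0], [0, 0, 0]]' --slide '[[0, 0, 1.5], [0, 0, 3], [0, 0, 4.4], [0, 0, 5.5], [0, 0, 5.7], [0, 0, 5.7]]' --grip '[0, 0, 0, 0, 0, 0]'

```text
t: 8.7
tool_pos: [0.6301, -0.1561, 0.086]
ee_rot: [-3.141, -0.001, 1.844]
contact_force: [-5.1, 2.6, 17.8]
gripper_width: 0.0001
finger_force: 7.9
```

>>> servo_tool --twist '[[0, 0, 0], [0, 0, 0], [0, 0, 0], [0, 0, 0], [0, 0, 0]]' --slide '[[0, 0, -2.7], [0, 0, -5.7], [0, 0, -8.7], [0, 0, -8.7], [0, 0, -8.7]]' --grip '[0, 0, 0, 0, 0]'

```text
t: 9.2
tool_pos: [0.6304, -0.1567, 0.1705]
ee_rot: [-3.14, -0.001, 1.844]
contact_force: [-0.0, -0.4, 0.2]
gripper_width: 0.0
finger_force: 0.0
```

```bash
python3 j.py t7
python3 - <<'E'
from h import *
p,d,m=load("t7"); q,e,n=load("top0")
cv2.imwrite("pics/c7.png",cv2.resize(p[85:290,190:460,::-1],(790,600),interpolation=cv2.INTER_CUBIC))
E
```

```text
9.2 [ 0.63043527 -0.15669193  0.17053593]
block mm (-7.893642425537109, 161.93910217285156) (99.78803253173828, 78.84700012207031) 0.03290374577045441
stop y [201.67837108 225.96620175]
jaw y [ 31.72712824 146.77844697] 155
pad z 0.12734917174242016
```

View pics/c7.png

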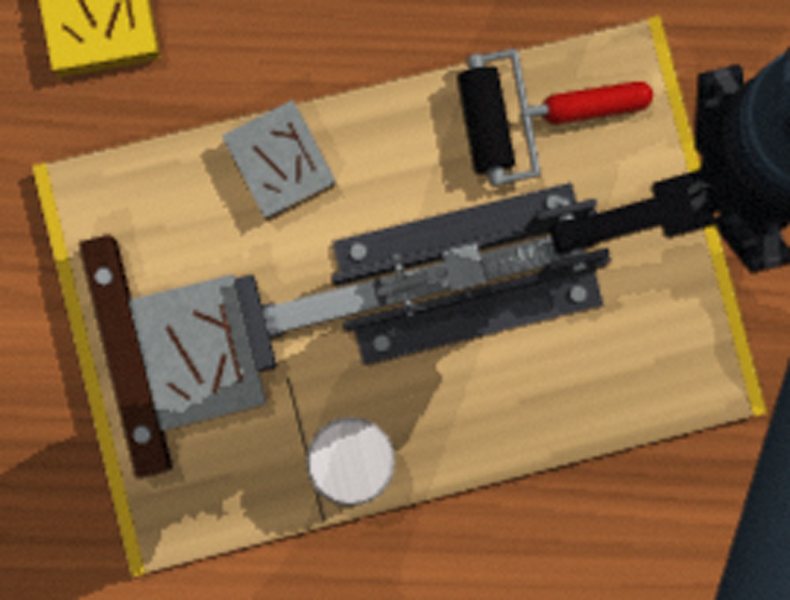

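The block now sits flush and square against the stop (angle about 0°) with the jaw pressed on it, at crop (137–262, 275–430). Extra strokes no longer move it. The tab is unchanged at crop (463,262), so I'll move over it.

>>> servo_tool --twist '[[0, 0, 0], [0, 0, 0], [0, 0, 0], [0, 0, 0], [0, 0, 0], [0, 0, 0]]' --slide '[[5, 0.1, 0], [10, 0.1, 0], [15.3, 0.2, 0], [15.3, 0.2, 2], [15.3, 0.2, 4], [15.3, 0.2, 4]]' --grip '[0, 0, 0, 0, 0, 0]'

```text
t: 9.85
tool_pos: [0.5874, -0.0079, 0.1271]
ee_rot: [-3.132, -0.004, 1.845]
contact_force: [-0.2, -0.1, 0.8]
gripper_width: -0.0002
finger_force: 0.0
```

Run:
```python
from h import *
s=status.sense(); print(s["t"],s["tool_pos"],s["contact_force"])
p,d,m=snap("wrist","w2")
def proj(q):
    T=np.linalg.inv(np.array(m["cam_to_world"])); c=T[:3,:3]@q+T[:3,3]; f=K(m); return m["cx"]+f*c[0]/-c[2], m["cy"]-f*c[1]/-c[2]
print("tab",proj([.5905,-.0085,.07]),"under tcp",proj([*s["tool_pos"][:2],.07]))
```

```text
9.85 [ 0.58743278 -0.00791796  0.12708302] [-0.1689357  -0.12550372  0.84749502]
tab (np.float64(328.88595109616716), np.float64(220.40588938575436)) under tcp (np.float64(324.4709603292322), np.float64(218.30029166432726))
```

View pics/w2.png

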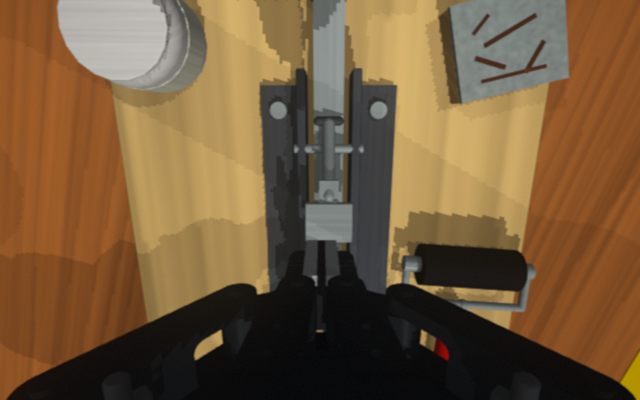

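The tab is centred near (329,222), matching the estimate. I'll press it.

>>> servo_tool --twist '[[0, 0, 0], [0, 0, 0], [0, 0, 0], [0, 0, 0], [0, 0, 0], [0, 0, 0]]' --slide '[[0, 0.1, 2], [0, 0.1, 4], [0, 0.1, 5.5], [0, 0.1, 6.3], [0, 0.1, 6.8], [0, 0.1, 6.8]]' --grip '[0, 0, 0, 0, 0, 0]'

```text
t: 10.5
tool_pos: [0.5929, -0.0107, 0.0651]
ee_rot: [-3.141, 0.003, 1.842]
contact_force: [-3.0, -3.1, 5.8]
gripper_width: -0.0003
finger_force: 3.0
```

>>> servo_tool --twist '[[0, 0, 0], [0, 0, 0], [0, 0, 0], [0, 0, 0], [0, 0, 0], [0, 0, 0], [0, 0, 0], [0, 0, 0], [0, 0, 0], [0, 0, 0]]' --slide '[[0, 0, 0.3], [0, 0, 0.3], [0, 0, 0.3], [0, 0, 0.3], [0, 0, 0.3], [0, 0, 0.3], [0, 0, 0.3], [0, 0, 0.3], [0, 0, 0.3], [0, 0, 0.3]]' --grip '[0, 0, 0, 0, 0, 0, 0, 0, 0, 0]'

```text
t: 11.5
tool_pos: [0.5934, -0.0111, 0.0632]
ee_rot: [3.141, 0.005, 1.842]
contact_force: [-2.8, -5.0, 6.9]
gripper_width: 0.0001
finger_force: 3.7
```

>>> servo_tool --twist '[[0, 0, 0], [0, 0, 0], [0, 0, 0], [0, 0, 0], [0, 0, 0], [0, 0, 0], [0, 0, 0], [0, 0, 0], [0, 0, 0], [0, 0, 0], [0, 0, 0]]' --slide '[[0, 0, -2], [0, 0, -5], [0, 0, -9], [0, 0, -13], [-5, 0, -13], [-10, 0, -13], [-15, 0, -13], [-18, 0, -13], [-18, 0, -13], [-18, 0, -13], [-18, 0, -13]]' --grip '[0, 0, 0, 0, 0, 0, 0, 0, 0, 0, 0]'

```text
t: 12.6
tool_pos: [0.6412, -0.1812, 0.1917]
ee_rot: [3.141, -0.0, 1.844]
contact_force: [-0.6, -0.0, -0.4]
gripper_width: 0.0003
finger_force: 0.0
```

```bash
python3 j.py t8
python3 - <<'E'
from h import *
p,d,m=load("t8")
cv2.imwrite("pics/c8.png",cv2.resize(p[85:290,190:460,::-1],(790,600),interpolation=cv2.INTER_CUBIC))
E
```

```text
12.6 [ 0.64115278 -0.18121168  0.19170496]
block mm (-7.877849578857422, 161.34451293945312) (79.17646789550781, 99.698486328125) 89.94833374023438
stop y [201.54148791 225.8397735 ]
jaw y [31.72232529 91.81415866] 136
pad z 0.12803881042118392
```

View pics/c8.png

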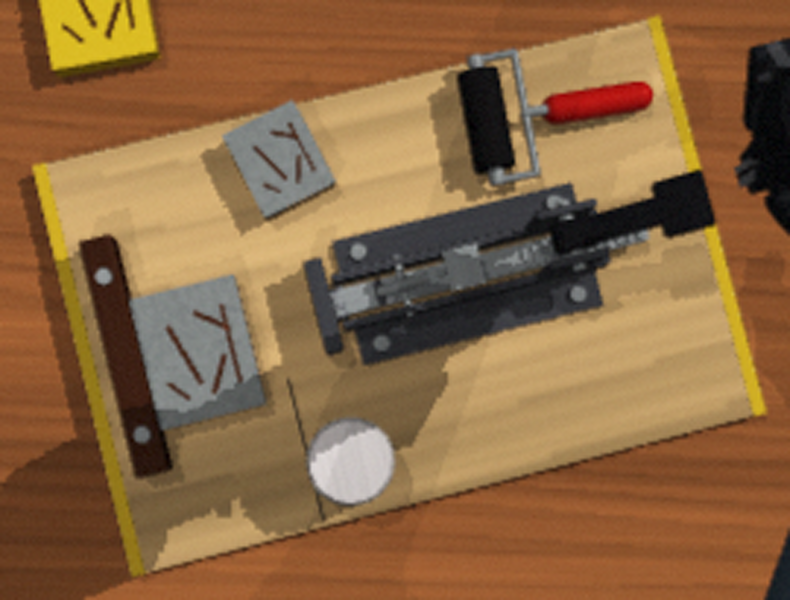

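The jaw is back with its plate at crop columns 305–341, and the block is flush on the stop. I'll confirm the jaw is fully home.

Run:
```python
from h import *
yaw=np.radians(15.76); C=np.array([.5776,.033]); R=np.array([[np.cos(yaw),-np.sin(yaw)],[np.sin(yaw),np.cos(yaw)]])
for t in ["top0","t8"]:
    p,d,m=load(t)
    P=pts(m,np.stack(np.meshgrid(np.arange(640),np.arange(400)),-1).reshape(-1,2),d.reshape(-1)); B=(P[:,:2]-C)@R
    k=(P[:,2]>.04)&(np.abs(B[:,0]+.004)<.03)&(B[:,1]>.03)&(B[:,1]<.095)
    for lo,hi in [(-.034,-.02),(.012,.026)]:
        s=k&(B[:,0]>lo)&(B[:,0]<hi)&(B[:,1]>.045); print(t,np.round(np.percentile(B[s,1],[3,50,97])*1000,1),np.median(P[s,2]).round(4),s.sum())
```

```text
top0 [57.3 63.9 70.6] 0.0507 42
top0 [46.4 61.8 70.7] 0.0499 55
t8 [56.7 63.1 69.1] 0.0506 40
t8 [46.4 61.  69.4] 0.0505 52
```

```bash
python3 -c "
from bench import robot
print(robot.job_done())"
```

```text
the job is handed in; nothing more can be done
None
```

Job handed in: after seven full trigger strokes the block sits square and flush against the stop, and pressing the release lever (about 7 mm of its 12 mm travel) sent the jaw back home, measured within about 1 mm; the arm finished clear of everything.

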